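# Start the clinic centrifuge under its green guard

### The arm

A 6-joint arm with a two-finger parallel gripper is mounted at the origin on the work surface. World frame = base frame: x ahead of the robot, y to its left, z up, the work surface at z = 0. Lengths are in m, angles in rad, forces in N, time in s.
With the tool pointing down it reaches from about 0.25 to 0.725 m from the base axis. Payload 4 kg.
Tool frame: the origin (TCP) lies midway between the tips of the shut fingers; the grasp point (between the pads) lies 19 mm behind it (bot.grip_point_offset is the distance from the TCP to the grasp point, in m); z points along the fingers, y is the line along which they close (so a half turn about z gives the same grasp; the last joint's range is limited). The gripper opens to 85 mm and grips with 20 to 120 N. Pads are 22 mm wide; open, the fingers measure 114 mm over their backs; the gripper's body (76 mm by 85 mm) begins 54 mm behind the grasp point. The pads swing forward as they close: fully open they stand 13 mm farther back than shut.
Start: joints at [-1.15, 0.241, 0.005, 1.335, 0, 1.571], TCP at [0.204, -0.456, 0.231] pointing down, gripper open.
Joint ranges: [-2.72, 2.72], [-1.05, 1.87], [-1.09, 1.28], [-1.99, 2.15], [-1.42, 1.44], [-3.14, 3.14]. Speed limits (rad/s): [2.79, 2.79, 3.14, 3.14, 3.14, 3.14].

### API

Orientations are given as a unit quaternion [x, y, z, w].
In Python, from workcell import bot gives the robot as it stands.
- The arm moves only by the tool step_arm, never from a script. Its argument "targets" is text: rows parted by semicolons, each of 7 numbers parted by spaces: the opening, from -1 (shut) to 1 (fully open), so that 0 is half open, then the shift along the world's x, y, z normalised to -1 to 1, where 1 is 0.5 m, then the turn, a rotation vector about the world's x, y, z normalised to -1 to 1, where 1 is pi/4 rad. In form: gripper x y z wx wy wz; .... A call has 1 to 10 rows; each row is the pose to reach, as a shift and turn from the pose commanded when the call began; what a row does not reach only later rows make up. A row lasts 1/12 s, in which the tool goes at most 41.7 mm and 7.16 degrees, less where a joint would pass 70% of its speed; a pose out of reach is approached as far as the arm can. A call with a number of a shift or a turn outside -1 to 1 is refused whole. A call with a gripper value outside its range is refused whole. The fingers move at their own pace and stop on an object; the grip force is fixed at half the most. Time passes only in rows, so rows that repeat a pose let the fingers close. It gives the time, the measured TCP pose, the force, the opening and the grip force at its end, in the units of the state.
- bot.get_obs(): the state, without advancing time (a new reading comes with each control period).
- bot.camera(name): name is "scene" or "top" or "wrist"; returns the picture (420x560x3 uint8, red, green, blue); there is no depth.
- bot.camera_info(name): a dict with "vertical_fov" (degrees; the focal length in pixels is half the picture's height over the tangent of half this angle, whatever the lens; pixels are square), "cx", "cy" (the principal point, pixels), "D" ([k1, k2, p1, p2, k3] as OpenCV has them; the pictures are not rectified), "pose" (4x4, takes a point from camera to world coordinates). Camera axes: x right, y up, looking along -z (the intrinsics and any distortion apply to the point x, -y, -z); pixel columns grow to the right and rows downward; lengths in m; the calibration is good to about 2 mm. A picture is of the moment at which its call begins: read the wrist's pose just before it. camera_info takes no time and is no camera call; for the wrist camera it gives the pose at the moment of the call.
- bot.job_done(): hands the job in; it is judged then, once.
The state is a dict: "clock": time; "joint_pos": joint angles; "joint_vel": joint speeds; "tau": joint torques, N m; "eef_pos": TCP position; "tool_rot": TCP orientation; "ft_force": force on the tool from outside, world axes, zero at the start; "ft_torque": the same for the moment, N m; "grip_width": finger opening in m; "grasp_force": force on a finger pad.
Only numpy, scipy, OpenCV 4.12 (cv2) and the standard library are available. Lean on these libraries where they do the work, as an engineer would, in place of code of your own. Each camera call takes 0.05 s, during which the arm holds its last target. There are 200 camera calls.

### The job

Start the small white centrifuge (the machine with the round grey lid): flip its green guard cover up and back until it stays open by itself, then press the green start button beneath it all the way down and let go, leaving the cover standing open. Leave the yellow cover on the tube heater beside it shut.

Things in the scene. Friction and masses are not known exactly. Their poses are not given: they have to be found in the camera images.
- centrifuge: White bench machine, fixed: 230 mm deep, 200 wide, round grey lid on its higher rear part (top 138 mm above the table). The front deck, 85 mm above the table, carries the green cover and button. Origin on the table; x from its front (control side, x = -98 mm) to its back, y left, z up; yaw within 20 degrees of facing the robot. It may stand left or right.
- heater: The tube heater, fixed beside the centrifuge: same size, layout and frame, but with a metal block of tubes on top and a yellow cover with a black ball knob. Its cover stays shut.
- centrifuge_knob (a point): Centre of the black ball knob, 18 mm in diameter, on a steel stem at the middle of the cover's free front edge. Shut, it is 115 mm above the table and overhangs the machine's front face by 19 mm, with free space on both sides and below. Pinch it from above, fingers closing along machine y; the ball pivots between them as the cover swings.
- centrifuge_hinge (a point): Hinge axis of the green cover, along the machine's y, at x = -35 mm, z = 111 mm of the machine frame. The knob's centre lies 82 mm in front of and 4 mm above it when shut. The green cover is a small shell 58 mm long, 62 mm wide, 24 mm high. The point turns with the cover; use its position only.
- centrifuge_cover (a joint): Angle of the green cover, rad: 0 shut, 1.57 upright, 2.1 at its stop, leaning back. It is light (50 g) and nearly free: let go well before upright it falls shut, let go past about 1.8 it stays open.
- centrifuge_button_top (a point): Centre of the top face of the green push button, 30 mm in diameter, facing up: 30 mm in front of the hinge axis (x = -65 mm, y = 0), 107 mm above the table, hidden while the cover is shut.
- centrifuge_button (a joint): Travel of the green button, m: 0 up, 0.006 fully down. Sprung: fully down takes about 5 N; it comes back when let go.
- heater_cover (a joint): Angle of the yellow cover on the tube heater, rad: 0 shut. To be left shut.

How it is judged:
By the outcome, as a careful person would: the job done as asked, in the order asked, and still so for the second after the job is handed in, with the robot touching nothing.
It also fails if it takes over 48 s, if anything falls off the work surface, if the arm or the gripper's body presses on something with over 40 N, if the wrist force passes 120 N, or if a joint passes its speed limit or range.

## Working session

There is one attempt and no reset: what is moved stays moved. The work goes in short steps, Python scripts to look and compute and a tool call to move; the robot and the scene stay as the last step left them, time stands still between calls to the robot, and variables do not carry over. Pictures are saved under pics/ and viewed, at most 10 in all, crops included, and the job is handed in when it is done.

Besides the shell and the picture viewer there is one more tool, called after ">>>" as name(argument=value, ...), one argument or row to a line, values as JSON. step_arm: Moves the arm, as the interface text tells. Scaled input: -1 to 1 covers 0.5 m each way for a shift and pi/4 rad each way for a turn. Its arguments: {"type":"object","properties":{"targets":{"type":"string"}},"required":["targets"]}

```bash
mkdir -p pics; ls
python3 - <<'E'
from workcell import bot
import cv2, numpy as np
a=[bot.camera(n)[:,:,::-1] for n in("scene","top")]
for n,i in zip(("scene","top"),a): cv2.imwrite(f"pics/{n}0.png",i); c=bot.camera_info(n); print(n,c)
o=bot.get_obs(); print(o["eef_pos"],o["tool_rot"],o["clock"])
E
```

```text
pics
scene {'vertical_fov': 52.20125450127488, 'cx': 276.0158637738203, 'cy': 219.21384185496944, 'D': array([-0.05618988,  0.        ,  0.        ,  0.        ,  0.        ]), 'pose': array([[ 0.77812066, -0.39629524,  0.48731747,  1.00687647],
       [ 0.62807211,  0.48185702, -0.61101492, -0.55704637],
       [ 0.00732496,  0.78151385,  0.62384489,  0.67278953],
       [ 0.        ,  0.        ,  0.        ,  1.        ]])}
top {'vertical_fov': 46.41827513947565, 'cx': 282.2070302249451, 'cy': 206.73489184551943, 'D': array([0.01076658, 0.        , 0.        , 0.        , 0.        ]), 'pose': array([[ 0.01123347,  0.99023976, -0.13892094,  0.41188722],
       [-0.99926196,  0.0162207 ,  0.03481984, -0.00169078],
       [ 0.03673338,  0.13842727,  0.98969114,  1.10232453],
       [ 0.        ,  0.        ,  0.        ,  1.        ]])}
[ 0.20402363 -0.45587095  0.23051929] [ 9.77945434e-01  2.08858531e-01 -1.88188077e-04 -8.98008078e-04] 0.1
```

View pics/top0.png

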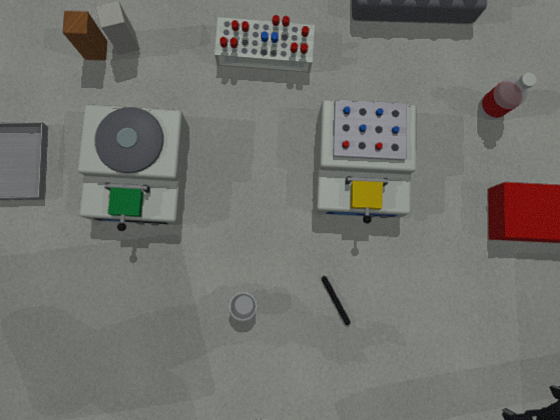

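View pics/scene0.png

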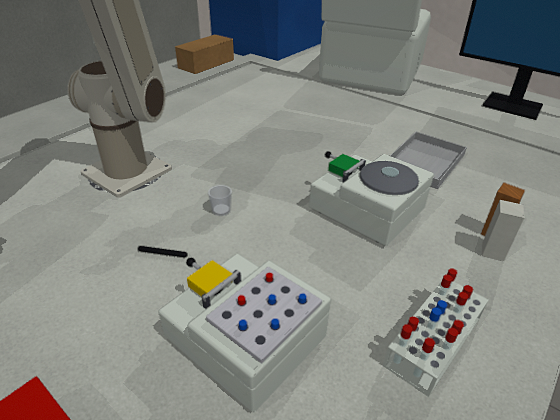

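Top view: the centrifuge is on the robot's left, with its knob near (122,226), green cover near (126,202) and lid centre near (129,139). The heater is on the right, its yellow cover at (367,194). In the scene view the centrifuge knob is near (329,155).

```bash
cat > h.py <<'E'
import cv2, numpy as np
def ray(c,uv):
    f=210/np.tan(np.radians(c["vertical_fov"])/2)
    K=np.array([[f,0,c["cx"]],[0,f,c["cy"]],[0,0,1]])
    x,y=cv2.undistortPoints(np.array([[uv]],float),K,c["D"])[0,0]
    P=c["pose"]; return P[:3,3],P[:3,:3]@np.array([x,-y,-1])
def plane(c,uv,z):
    o,d=ray(c,uv); return o+d*(z-o[2])/d[2]
def tri(rs):
    A=0;b=0
    for o,d in rs:
        d=d/np.linalg.norm(d);M=np.eye(3)-np.outer(d,d);A=A+M;b=b+M@o
    return np.linalg.solve(A,b)
def blob(m,near=None):
    n,l,s,c=cv2.connectedComponentsWithStats(m.astype(np.uint8))
    i=[k for k in range(1,n) if s[k,4]>15]
    k=max(i,key=lambda k:s[k,4]) if near is None else min(i,key=lambda k:np.hypot(*(c[k]-near)))
    return c[k],s[k],l==k
E
python3 - <<'E'
from workcell import bot
from h import *
t=bot.camera_info("top");s=bot.camera_info("scene")
T=cv2.imread("pics/top0.png").astype(int);S=cv2.imread("pics/scene0.png").astype(int)
def dark(I): return I.max(2)<45
def green(I): return (I[:,:,1]>I[:,:,2]+40)&(I[:,:,1]>I[:,:,0]+30)
kt=blob(dark(T),(122,226));ks=blob(dark(S),(329,155));gt=blob(green(T))
print(kt[:2],ks[:2],gt[:2])
print("knob plane",plane(t,kt[0],.115),"tri",tri([ray(t,kt[0]),ray(s,ks[0])]))
cnt,_=cv2.findContours(gt[2].astype(np.uint8),0,2)
r=cv2.minAreaRect(cnt[0]);print(r)
bp=np.array([plane(t,p,.123)[:2] for p in cv2.boxPoints(r)]);print(bp)
g=T.sum(2)/3; lid=(g<125)&(g>60); lid[:100]=0;lid[180:]=0;lid[:,:90]=0;lid[:,170:]=0
lb=blob(lid);print(lb[:2]);L=plane(t,(lb[1][0]+lb[1][2]/2-.5,lb[1][1]+lb[1][3]/2-.5),.138);print(L)
k=plane(t,kt[0],.115);d=L-k;print("yaw",np.degrees(np.arctan2(d[1],d[0])))
E
```

```text
(array([121.37735849, 226.56603774]), array([118, 223,   8,   8,  53], dtype=int32)) (array([327.56, 154.32]), array([325, 152,   6,   6,  25], dtype=int32)) (array([124.48557692, 201.23798077]), array([108, 187,  34,  29, 832], dtype=int32))
knob plane [0.50518235 0.28478903 0.115     ] tri [0.50486102 0.28463713 0.11435722]
((124.74116516113281, 201.36471557617188), (31.905744552612305, 26.99717140197754), 4.398705005645752)
[[0.52989455 0.31054071]
 [0.58425046 0.30970458]
 [0.58041234 0.2464977 ]
 [0.52597038 0.24782541]]
(array([129.19094077, 141.51126597]), array([  90,  100,   80,   80, 4305], dtype=int32))
[0.67816234 0.27184448 0.138     ]
yaw -4.279618048763402
```

Run:
```python
from workcell import bot
from scipy.spatial.transform import Rotation as R
import numpy as np
o=bot.get_obs();M=R.from_quat(o["tool_rot"]).as_matrix();print(M.round(3))
print("tool y dir deg",np.degrees(np.arctan2(M[1,1],M[0,1])))
c=bot.camera_info("wrist");print(M.T@(c["pose"][:3,3]-o["eef_pos"]),M.T@c["pose"][:3,:3],c["vertical_fov"])
print(bot.grip_point_offset)
```

```text
[[ 0.913  0.409 -0.001]
 [ 0.409 -0.913  0.002]
 [ 0.    -0.002 -1.   ]]
tool y dir deg -65.88905400435739
[ 0.06610752 -0.00034965 -0.14275494] [[ 1.87767544e-04  9.64578068e-01  2.63797491e-01]
 [ 9.99999946e-01 -1.10202201e-04 -3.08831247e-04]
 [-2.68820783e-04  2.63797535e-01 -9.64578036e-01]] 67.64375499642034
0.0187
```

>>> step_arm(
  targets="1 0.3 0.7 0.06 0 0 0;1 0.3 0.7 0.06 0 0 0;1 0.3 0.7 0.06 0 0 0;1 0.3 0.7 0.06 0 0 0;1 0.3 0.7 0.06 0 0 0;1 0.3 0.7 0.06 0 0 0;1 0.3 0.7 0.06 0 0 0;1 0.3 0.7 0.06 0 0 0;1 0.3 0.7 0.06 0 0 0;1 0.3 0.7 0.06 0 0 0",
)

```text
clock: 0.93
eef_pos: [0.3559, -0.1014, 0.2617]
tool_rot: [0.977, 0.213, 0.001, -0.001]
ft_force: [-0.3, -0.1, 0.1]
grip_width: 0.0856
grasp_force: 0.0
```

```bash
python3 -c "
from workcell import bot
print(bot.get_obs())"
```

```text
{'clock': 0.9333, 'joint_pos': array([-0.27964666, -0.03249266, -0.22533246,  1.37703569,  0.00244259,
        2.43274862]), 'joint_vel': array([ 0.12667752,  0.02255184,  0.02307684,  0.01381231, -0.06837398,
        0.11888531]), 'tau': array([  0.36695693, -24.06668186,  25.27185559,   0.08779761,
         0.27998183,   0.39263869]), 'eef_pos': array([ 0.35585555, -0.10142039,  0.26168184]), 'tool_rot': array([ 9.77060983e-01,  2.12955704e-01,  9.84658479e-04, -8.56731276e-04]), 'ft_force': array([-0.31731802, -0.09121579,  0.14821874]), 'ft_torque': array([-0.07748423,  0.01471846,  0.03336049]), 'grasp_force': 0.0, 'grip_width': 0.08558188085536986}
```

>>> step_arm(
  targets="1 0.2 0.4 0.02 0 0 1;1 0.2 0.4 0.02 0 0 1;1 0.2 0.4 0.02 0 0 1;1 0.2 0.4 0.02 0 0 1;1 0.2 0.4 0.02 0 0 1;1 0.2 0.4 0.02 0 0 1;1 0.2 0.4 0.02 0 0 1",
)

```text
clock: 1.52
eef_pos: [0.4557, 0.0965, 0.2704]
tool_rot: [0.821, 0.571, -0.0, -0.0]
ft_force: [0.5, -0.9, 0.5]
grip_width: 0.0855
grasp_force: 0.0
```

>>> step_arm(
  targets="1 0 0.36 0 0 0 1;1 0 0.36 0 0 0 1;1 0 0.36 0 0 0 1;1 0 0.36 0 0 0 1;1 0 0.36 0 0 0 1;1 0 0.36 0 0 0 1;1 0 0.36 0 0 0 1",
)

```text
clock: 2.1
eef_pos: [0.454, 0.2745, 0.2702]
tool_rot: [0.541, 0.841, -0.001, -0.0]
ft_force: [0.6, 0.4, -0.2]
grip_width: 0.0855
grasp_force: 0.0
```

>>> step_arm(
  targets="1 0 0 0 0 0 1;1 0 0 0 0 0 1;1 0 0 0 0 0 1;1 0 0 0 0 0 1;1 0 0 0 0 0 1;1 0 0 0 0 0 1;1 0 0 0 0 0 1",
)

```text
clock: 2.68
eef_pos: [0.4544, 0.2728, 0.2706]
tool_rot: [0.179, 0.984, -0.001, -0.0]
ft_force: [0.2, -0.8, 0.5]
grip_width: 0.0852
grasp_force: 0.0
```

>>> step_arm(
  targets="1 0 0 0 0 0 0.376;1 0 0 0 0 0 0.376;1 0 0 0 0 0 0.376;1 0 0 0 0 0 0.376;1 0 0 0 0 0 0.376;1 0 0 0 0 0 0.376",
)

```text
clock: 3.18
eef_pos: [0.4543, 0.2732, 0.271]
tool_rot: [0.035, 0.999, -0.0, -0.0]
ft_force: [0.0, -0.1, 0.5]
grip_width: 0.0854
grasp_force: 0.0
```

Run:
```python
from workcell import bot
from h import *
o=bot.get_obs();c=bot.camera_info("wrist");print(o["eef_pos"],o["tool_rot"],o["joint_pos"],o["clock"])
np.save("w1.npy",c["pose"]);cv2.imwrite("pics/w1.png",bot.camera("wrist")[:,:,::-1])
```

```text
[0.45429923 0.27320885 0.27095165] [ 3.54035962e-02  9.99373014e-01 -2.73734163e-04 -3.00157253e-04] [ 5.41512672e-01  2.89406183e-01  1.72689053e-01  1.45488096e+00
 -1.31417190e-04  6.12334723e-01] 3.1833
```

View pics/w1.png

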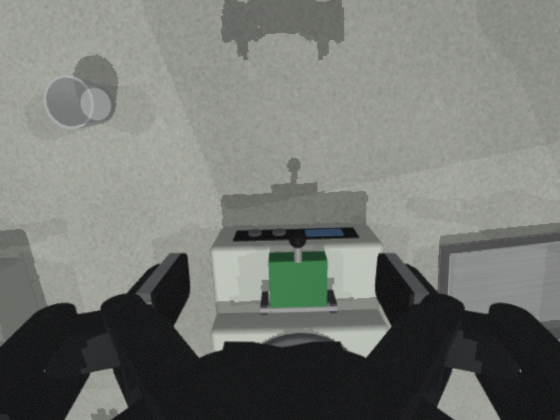

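Wrist view: black knob at about (297,239), green cover spanning about x 268–328, y 252–307, and hinge posts at rows 293–312.

Run:
```python
from workcell import bot
from h import *
t=bot.camera_info("top");s=bot.camera_info("scene");w=bot.camera_info("wrist");w["pose"]=np.load("w1.npy")
W=cv2.imread("pics/w1.png").astype(int)
g=blob((W[:,:,1]>W[:,:,2]+40)&(W[:,:,1]>W[:,:,0]+30));r=cv2.minAreaRect(cv2.findContours(g[2].astype(np.uint8),0,2)[0][0]);print(g[:2],r)
m=(W.max(2)<25);sub=m[228:252,285:310];print("\n".join("".join("#" if v else "." for v in q) for q in sub))
k=(297,239.5)
print("plane",plane(w,k,.115),"tri",tri([ray(t,(121.4,226.6)),ray(w,k),ray(s,(327.6,154.3))]))
b=cv2.boxPoints(r);P=np.array([plane(w,p,.129)[:2] for p in b]);print(P.round(4))
for i in range(4):
    d=P[(i+1)%4]-P[i];print(np.degrees(np.arctan2(d[1],d[0])),np.hypot(*d))
```

```text
(array([297.92495238, 283.26552381]), array([ 269,  260,   58,   48, 2625], dtype=int32)) ((297.8791198730469, 283.2851257324219), (46.2412109375, 57.365760803222656), 88.53119659423828)
.........................
.........................
..#################......
..############.###.......
..##########.#.####......
..###########.#####......
.###.####..#...#..#......
##############..#.#......
######..#.###..#..#......
#########..........#.....
###.#.#..................
......##.................
........#................
.......#.................
.........................
.........................
.........#...............
.........................
.........................
.........................
.........................
.........................
.........................
.........................
plane [0.50546025 0.28470514 0.115     ] tri [0.50512271 0.2845582  0.11468815]
[[0.5206 0.255 ]
 [0.5231 0.3118]
 [0.5757 0.3115]
 [0.5731 0.2519]]
87.52673594192186 0.05683299172696596
-0.38697306796842496 0.05258616616767447
-92.44370409621749 0.059612685065492534
176.58394364345952 0.05258918321953381
```

>>> step_arm(
  targets="1 0.102 0.021 -0.1 0 0 0.024;1 0.102 0.021 -0.1 0 0 0.024;1 0.102 0.021 -0.18 0 0 0.024;1 0.102 0.021 -0.25 0 0 0.024;1 0.102 0.021 -0.3 0 0 0.024;1 0.102 0.021 -0.343 0 0 0.024;1 0.102 0.021 -0.343 0 0 0.024;1 0.102 0.021 -0.343 0 0 0.024",
)

```text
clock: 3.9
eef_pos: [0.5044, 0.2836, 0.0987]
tool_rot: [0.025, 1.0, -0.001, -0.001]
ft_force: [1.1, 0.7, 0.4]
grip_width: 0.0854
grasp_force: 0.0
```

>>> step_arm(
  targets="-1 0 0 0 0 0 0;-1 0 0 0 0 0 0;-1 0 0 0 0 0 0;-1 0 0 0 0 0 0;-1 0 0 0 0 0 0;-1 0 0 0 0 0 0;-1 0 0 0 0 0 0;-1 0 0 0 0 0 0;-1 0 0 0 0 0 0;-1 0 0 0 0 0 0",
)

```text
clock: 4.73
eef_pos: [0.5056, 0.2848, 0.1007]
tool_rot: [0.025, 1.0, 0.001, 0.001]
ft_force: [-1.2, 1.6, 6.2]
grip_width: 0.0142
grasp_force: 58.4
```

Run:
```python
from workcell import bot
from h import *
o=bot.get_obs();print(o["eef_pos"],o["tool_rot"],o["grip_width"],o["grasp_force"],o["ft_force"])
a=bot.camera("wrist")[:,:,::-1];b=bot.camera("scene")[:,:,::-1]
cv2.imwrite("pics/g1.png",np.hstack([a[150:,130:470],cv2.resize(b[60:260,250:450],(270,270))]))
```

```text
[0.50564511 0.28481637 0.10072812] [2.50507650e-02 9.99685676e-01 7.93580411e-04 6.15675580e-04] 0.014182379041850303 58.44452619552612 [-1.21160852  1.62544938  6.20849575]
```

View pics/g1.png

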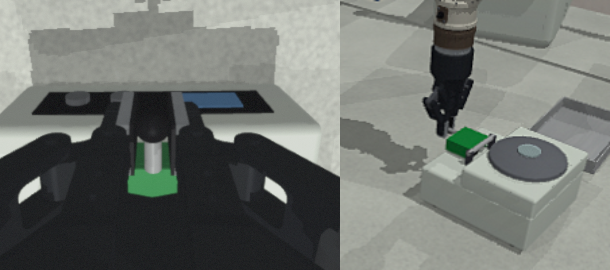

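Knob is pinched at its stem end; the cover is still shut. Next I'll work out the arc.

```bash
python3 -c "
import numpy as np
y=np.radians(-3);p=np.arctan2(4,82);r=.0821
f=lambda t:np.array([(np.cos(p)-np.cos(p+t))*r*np.cos(y),(np.cos(p)-np.cos(p+t))*r*np.sin(y),r*(np.sin(p+t)-np.sin(p))])/.5
print(np.array([f(t) for t in np.arange(.1,1.01,.1)]).round(3));print(np.array([f(t)-f(1.) for t in np.arange(1.1,2.06,.1)]).round(3))"
```

```text
[[ 0.002 -0.     0.016]
 [ 0.005 -0.     0.032]
 [ 0.01  -0.001  0.048]
 [ 0.016 -0.001  0.063]
 [ 0.024 -0.001  0.078]
 [ 0.033 -0.002  0.091]
 [ 0.044 -0.002  0.104]
 [ 0.055 -0.003  0.115]
 [ 0.068 -0.004  0.125]
 [ 0.082 -0.004  0.134]]
[[ 0.015 -0.001  0.007]
 [ 0.03  -0.002  0.013]
 [ 0.046 -0.002  0.018]
 [ 0.062 -0.003  0.021]
 [ 0.078 -0.004  0.022]
 [ 0.095 -0.005  0.021]
 [ 0.111 -0.006  0.019]
 [ 0.127 -0.007  0.016]
 [ 0.142 -0.007  0.01 ]
 [ 0.157 -0.008  0.003]]
```

>>> step_arm(
  targets="-1 0.002 0 0.016 0 0 0;-1 0.005 0 0.032 0 0 0;-1 0.01 -0.001 0.048 0 0 0;-1 0.016 -0.001 0.063 0 0 0;-1 0.024 -0.001 0.078 0 0 0;-1 0.033 -0.002 0.091 0 0 0;-1 0.044 -0.002 0.104 0 0 0;-1 0.055 -0.003 0.115 0 0 0;-1 0.068 -0.004 0.125 0 0 0;-1 0.082 -0.004 0.134 0 0 0",
)

```text
clock: 5.67
eef_pos: [0.5468, 0.2809, 0.1671]
tool_rot: [0.026, 1.0, -0.001, -0.0]
ft_force: [-0.9, -0.4, -0.3]
grip_width: -0.0001
grasp_force: 0.0
```

Run:
```python
from workcell import bot
from h import *
o=bot.get_obs();print(o["eef_pos"],o["grip_width"],o["grasp_force"],o["ft_force"])
a=bot.camera("wrist")[:,:,::-1];b=bot.camera("scene")[:,:,::-1]
cv2.imwrite("pics/g2.png",np.hstack([a[150:,130:470],cv2.resize(b[60:260,250:450],(270,270))]))
```

```text
[0.54683469 0.28092679 0.16711559] -0.00011041200085871948 0.0 [-0.88158126 -0.3719329  -0.33284018]
```

View pics/g2.png

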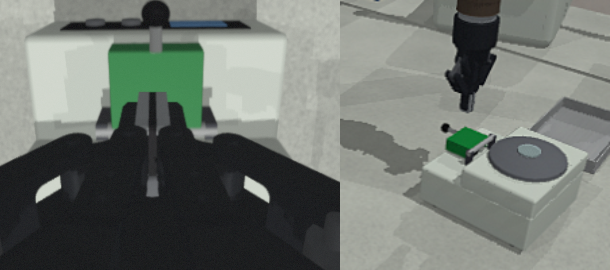

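The pads slipped off the ball: the grip sat about 6 mm too high and the pads closed to 14 mm instead of 18 mm. The cover fell shut. I'll regrasp lower, with the ball at the pad centre.

>>> step_arm(
  targets="1 -0.082 0.004 0.03 0 0 0;1 -0.082 0.004 0.03 0 0 0;1 -0.082 0.004 0.03 0 0 0;1 -0.082 0.004 0.03 0 0 0;1 -0.082 0.004 0.03 0 0 0;1 -0.082 0.004 0.03 0 0 0;1 -0.082 0.004 0.03 0 0 0;1 -0.082 0.004 0.03 0 0 0",
)

```text
clock: 6.43
eef_pos: [0.5056, 0.284, 0.1817]
tool_rot: [0.025, 1.0, -0.0, 0.0]
ft_force: [-0.2, 2.0, 0.1]
grip_width: 0.0851
grasp_force: 0.0
```

>>> step_arm(
  targets="1 0 0 -0.06 0 0 0;1 0 0 -0.11 0 0 0;1 0 0 -0.15 0 0 0;1 0 0 -0.174 0 0 0;1 0 0 -0.174 0 0 0;1 0 0 -0.174 0 0 0",
)

```text
clock: 6.93
eef_pos: [0.5049, 0.2838, 0.0942]
tool_rot: [0.025, 1.0, -0.001, -0.001]
ft_force: [-0.3, 0.3, 0.3]
grip_width: 0.0851
grasp_force: 0.0
```

>>> step_arm(
  targets="-1 0 0 0 0 0 0;-1 0 0 0 0 0 0;-1 0 0 0 0 0 0;-1 0 0 0 0 0 0;-1 0 0 0 0 0 0;-1 0 0 0 0 0 0;-1 0 0 0 0 0 0;-1 0 0 0 0 0 0;-1 0 0 0 0 0 0;-1 0 0 0 0 0 0",
)

```text
clock: 7.77
eef_pos: [0.5055, 0.2848, 0.0954]
tool_rot: [0.025, 1.0, 0.001, 0.0]
ft_force: [-0.9, 2.6, 4.2]
grip_width: 0.0145
grasp_force: 58.4
```

>>> step_arm(
  targets="-1 0 0 0.008 0 0 0;-1 0.002 0 0.016 0 0 0;-1 0.003 0 0.024 0 0 0;-1 0.005 0 0.032 0 0 0;-1 0.005 0 0.032 0 0 0",
)

```text
clock: 8.18
eef_pos: [0.5077, 0.2846, 0.111]
tool_rot: [0.025, 1.0, 0.0, -0.0]
ft_force: [0.7, 4.7, -2.6]
grip_width: 0.0149
grasp_force: 58.4
```

Run:
```python
from workcell import bot
from h import *
o=bot.get_obs();print(o["eef_pos"],o["grip_width"],o["grasp_force"],o["ft_force"])
a=bot.camera("wrist")[:,:,::-1];b=bot.camera("scene")[:,:,::-1]
cv2.imwrite("pics/g3.png",np.hstack([a[150:,130:470],cv2.resize(b[110:200,290:380],(270,270),interpolation=2)]))
```

```text
[0.50772412 0.28458391 0.11103067] 0.014872092078957443 58.41507911682129 [ 0.68652052  4.69915762 -2.58324952]
```

View pics/g3.png

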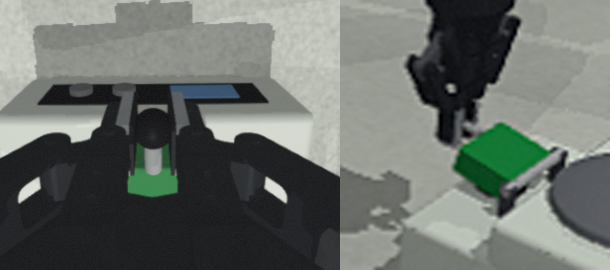

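The ball is held deeper now and the cover is lifted about 0.2 rad. Carrying on in short stages and checking the width at each.

>>> step_arm(
  targets="-1 0.005 -0.001 0.016 0 0 0;-1 0.011 -0.001 0.031 0 0 0;-1 0.019 -0.001 0.046 0 0 0;-1 0.028 -0.002 0.059 0 0 0;-1 0.028 -0.002 0.059 0 0 0",
)

```text
clock: 8.7
eef_pos: [0.5225, 0.2839, 0.1409]
tool_rot: [0.025, 1.0, 0.001, 0.0]
ft_force: [0.6, 5.4, -3.2]
grip_width: 0.0142
grasp_force: 58.6
```

>>> step_arm(
  targets="-1 0.011 0 0.013 0 0 0;-1 0.022 0 0.024 0 0 0;-1 0.035 0 0.034 0 0 0;-1 0.049 0 0.043 0 0 0;-1 0.064 0 0.05 0 0 0;-1 0.079 0 0.056 0 0 0;-1 0.079 0 0.056 0 0 0",
)

```text
clock: 9.28
eef_pos: [0.5624, 0.2817, 0.1682]
tool_rot: [0.026, 1.0, -0.001, 0.0]
ft_force: [0.7, 0.6, 0.2]
grip_width: -0.0005
grasp_force: 0.0
```

The pinch slipped again between 0.6 and 1.2 rad. The fingertip corner comes close to the cover's front face there.

The cover only swings about its hinge, so pinching isn't needed. I'll scoop the knob from below and in front with shut fingers tilted forward 30°, then push it over.

>>> step_arm(
  targets="-1 -0.08 0.004 0 0 0 0;-1 -0.15 0.004 0 0 -0.1 0;-1 -0.222 0.004 0 -0.02 -0.4 0;-1 -0.222 0.004 0 -0.035 -0.666 0;-1 -0.222 0.004 0 -0.035 -0.666 0;-1 -0.222 0.004 0 -0.035 -0.666 0;-1 -0.222 0.004 0 -0.035 -0.666 0",
)

```text
clock: 9.87
eef_pos: [0.4453, 0.2824, 0.1655]
tool_rot: [0.022, 0.966, -0.009, 0.257]
ft_force: [-1.2, -1.3, -0.6]
grip_width: -0.0001
grasp_force: 0.0
```

>>> step_arm(
  targets="-1 0 0 -0.07 0 0 0;-1 0 0 -0.141 0 0 0;-1 0 0 -0.141 0 0 0;-1 0.04 0 -0.141 0 0 0;-1 0.071 0 -0.141 0 0 0;-1 0.071 0 -0.141 0 0 0",
)

```text
clock: 10.37
eef_pos: [0.4897, 0.2856, 0.1001]
tool_rot: [0.026, 0.965, -0.007, 0.26]
ft_force: [0.3, 0.5, 0.7]
grip_width: -0.0
grasp_force: 0.0
```

Run:
```python
from workcell import bot
from h import *
from scipy.spatial.transform import Rotation as R
o=bot.get_obs();print(o["eef_pos"],R.from_quat(o["tool_rot"]).as_matrix().round(3),o["joint_pos"],o["ft_force"])
a=bot.camera("wrist")[:,:,::-1];b=bot.camera("scene")[:,:,::-1]
cv2.imwrite("pics/g4.png",np.hstack([a[150:,130:470],cv2.resize(b[110:200,290:380],(270,270),interpolation=2)]))
```

```text
[0.48969471 0.28564261 0.10005012] [[-0.863  0.054  0.502]
 [ 0.047  0.999 -0.026]
 [-0.502  0.001 -0.865]] [ 0.71619118  0.24294924 -0.51582463  0.41641537 -0.35688191  0.69817052] [0.34655949 0.47666425 0.69275775]
```

View pics/g4.png

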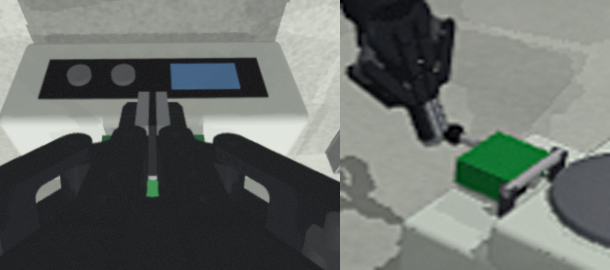

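The closed fingertips sit just in front of and below the knob, and the cover is shut. Computing the scoop path.

```bash
python3 -c "
import numpy as np
yw=np.radians(-3);p=np.arctan2(4,82);r=82.1
def T(t):
    b=np.radians(np.interp(t,[.7,1.3],[30,0]));s=np.interp(t,[.7,1.3],[6,4])
    q=np.array([-r*np.cos(p+t),r*np.sin(p+t)])+s*np.array([np.sin(b),-np.cos(b)])-19*np.array([np.cos(b),np.sin(b)])
    return np.array([.5872+q[0]*np.cos(yw)/1e3,.2803+q[0]*np.sin(yw)/1e3,.111+q[1]/1e3]),b
c=np.array([.4855,.2855,.097]);b0=30
for lo,hi in((0,.7),(.7,1.4),(1.4,2.0)):
    for t in np.arange(lo,hi+.01,.1):
        q,b=T(t);print(round(t,1),((q-c)/.5).round(3),round((b0-np.degrees(b))/45,3))
    c,b=T(hi);b0=np.degrees(b);print(c)
"
```

```text
0.0 [ 0.013 -0.     0.007] 0.0
0.1 [ 0.014 -0.     0.023] 0.0
0.2 [ 0.018 -0.001  0.039] 0.0
0.3 [ 0.022 -0.001  0.055] 0.0
0.4 [ 0.029 -0.001  0.07 ] 0.0
0.5 [ 0.037 -0.002  0.084] 0.0
0.6 [ 0.046 -0.002  0.098] 0.0
0.7 [ 0.056 -0.003  0.11 ] 0.0
[0.51370436 0.28415174 0.15219077]
0.7 [0. 0. 0.] 0.0
0.8 [ 0.009 -0.     0.015] 0.111
0.9 [ 0.019 -0.001  0.028] 0.222
1.0 [ 0.031 -0.002  0.04 ] 0.333
1.1 [ 0.044 -0.002  0.052] 0.444
1.2 [ 0.058 -0.003  0.061] 0.556
1.3 [ 0.073 -0.004  0.07 ] 0.667
1.4 [ 0.089 -0.005  0.073] 0.667
[0.55824393 0.28181752 0.18848922]
1.4 [0. 0. 0.] 0.0
1.5 [ 0.016 -0.001  0.001] 0.0
1.6 [ 0.033 -0.002  0.001] 0.0
1.7 [ 0.049 -0.003 -0.001] 0.0
1.8 [ 0.065 -0.003 -0.005] 0.0
1.9 [ 0.08  -0.004 -0.01 ] 0.0
2.0 [ 0.095 -0.005 -0.017] 0.0
[0.60593667 0.27931805 0.17990002]
```

>>> step_arm(
  targets="-1 0.013 0 0.007 0 0 0;-1 0.014 0 0.023 0 0 0;-1 0.018 -0.001 0.039 0 0 0;-1 0.022 -0.001 0.055 0 0 0;-1 0.029 -0.001 0.07 0 0 0;-1 0.037 -0.002 0.084 0 0 0;-1 0.046 -0.002 0.098 0 0 0;-1 0.056 -0.003 0.11 0 0 0;-1 0.056 -0.003 0.11 0 0 0",
)

```text
clock: 11.22
eef_pos: [0.5161, 0.2845, 0.1557]
tool_rot: [0.025, 0.965, -0.006, 0.261]
ft_force: [0.0, 0.7, -0.3]
grip_width: 0.0001
grasp_force: 0.1
```

Run:
```python
from workcell import bot
from h import *
o=bot.get_obs();print(o["eef_pos"],o["ft_force"])
a=bot.camera("wrist")[:,:,::-1];b=bot.camera("scene")[:,:,::-1]
cv2.imwrite("pics/g5.png",np.hstack([a[150:,130:470],cv2.resize(b[110:200,290:380],(270,270),interpolation=2)]))
```

```text
[0.51611534 0.28446124 0.15571005] [ 0.0114159   0.66168261 -0.25890418]
```

View pics/g5.png

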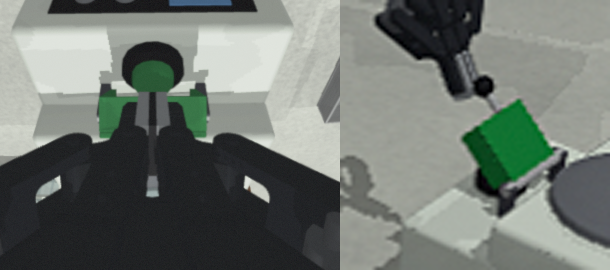

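The scoop works: the cover is about 0.8 rad open, the knob rests on the fingers, and the green button shows at about (152,72) of the crop. Continuing.

>>> step_arm(
  targets="-1 0.009 0 0.015 0.006 0.111 0;-1 0.019 -0.001 0.028 0.012 0.222 0;-1 0.031 -0.002 0.04 0.017 0.333 0;-1 0.044 -0.002 0.052 0.023 0.444 0;-1 0.058 -0.003 0.061 0.029 0.556 0;-1 0.073 -0.004 0.07 0.035 0.666 0;-1 0.089 -0.005 0.073 0.035 0.666 0",
)

```text
clock: 11.9
eef_pos: [0.5609, 0.2802, 0.1879]
tool_rot: [0.027, 1.0, -0.001, -0.002]
ft_force: [1.1, 0.4, -0.9]
grip_width: -0.0001
grasp_force: 0.0
```

>>> step_arm(
  targets="-1 0.016 -0.001 0.001 0 0 0;-1 0.033 -0.002 0.001 0 0 0;-1 0.049 -0.003 -0.001 0 0 0;-1 0.065 -0.003 -0.005 0 0 0;-1 0.08 -0.004 -0.01 0 0 0;-1 0.092 -0.005 -0.015 0 0 0;-1 0.092 -0.005 -0.015 0 0 0",
)

```text
clock: 12.48
eef_pos: [0.6048, 0.2783, 0.1806]
tool_rot: [0.025, 1.0, -0.0, -0.0]
ft_force: [0.2, -0.8, 0.3]
grip_width: -0.0002
grasp_force: 0.0
```

>>> step_arm(
  targets="-1 -0.08 0.004 0.02 0 0 0;-1 -0.15 0.008 0.04 0 0 0;-1 -0.15 0.008 0.04 0 0 0;-1 -0.15 0.008 0.04 0 0 0",
)

```text
clock: 12.82
eef_pos: [0.5278, 0.283, 0.2029]
tool_rot: [0.024, 1.0, 0.0, 0.0]
ft_force: [0.7, 0.2, 0.6]
grip_width: 0.0002
grasp_force: 0.0
```

Run:
```python
from workcell import bot
from h import *
o=bot.get_obs();print(o["eef_pos"],o["tool_rot"],o["ft_force"],o["clock"])
np.save("w6.npy",bot.camera_info("wrist")["pose"])
a=bot.camera("wrist")[:,:,::-1];b=bot.camera("scene")[:,:,::-1];cv2.imwrite("w6.png",a)
cv2.imwrite("pics/g6.png",np.hstack([a[50:350,130:470],cv2.resize(b[80:220,260:400],(300,300),interpolation=2)]))
```

```text
[0.52782219 0.28304651 0.20286405] [2.42418174e-02 9.99706034e-01 1.83575342e-04 3.82694177e-04] [0.67489237 0.19924055 0.62170979] 12.8167
```

View pics/g6.png

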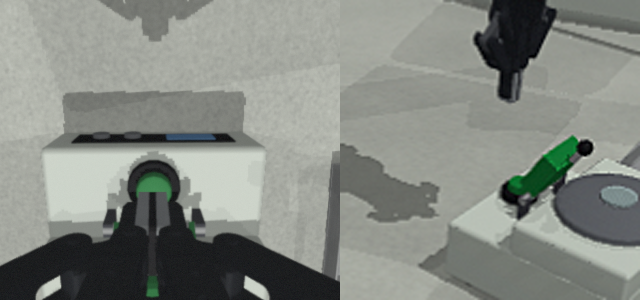

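The cover stands open, leaning back by itself, with the button below the fingers. Moving above the button and pressing in stages.

>>> step_arm(
  targets="-1 0.05 -0.003 -0.03 0 0 0;-1 0.05 -0.003 -0.1 0 0 0;-1 0.05 -0.003 -0.15 0 0 0;-1 0.05 -0.003 -0.176 0 0 0;-1 0.05 -0.003 -0.176 0 0 0;-1 0.05 -0.003 -0.176 0 0 0;-1 0.05 -0.003 -0.176 0 0 0",
)

```text
clock: 13.5
eef_pos: [0.5557, 0.2814, 0.1149]
tool_rot: [0.025, 1.0, 0.001, 0.001]
ft_force: [0.4, -0.3, -0.5]
grip_width: 0.0001
grasp_force: 0.0
```

>>> step_arm(
  targets="-1 0 0 -0.008 0 0 0;-1 0 0 -0.012 0 0 0;-1 0 0 -0.016 0 0 0;-1 0 0 -0.016 0 0 0;-1 0 0 -0.016 0 0 0",
)

```text
clock: 13.92
eef_pos: [0.5548, 0.2814, 0.1066]
tool_rot: [0.025, 1.0, 0.0, 0.001]
ft_force: [0.9, -0.0, 2.1]
grip_width: 0.0001
grasp_force: 0.8
```

>>> step_arm(
  targets="-1 0 0 -0.005 0 0 0;-1 0 0 -0.01 0 0 0;-1 0 0 -0.014 0 0 0;-1 0 0 -0.014 0 0 0;-1 0 0 -0.014 0 0 0",
)

```text
clock: 14.33
eef_pos: [0.5549, 0.2814, 0.101]
tool_rot: [0.025, 1.0, 0.001, 0.001]
ft_force: [-2.3, -0.5, 12.1]
grip_width: -0.0003
grasp_force: 5.5
```

>>> step_arm(
  targets="-1 0 0 -0.004 0 0 0;-1 0 0 -0.004 0 0 0;-1 0 0 -0.004 0 0 0;-1 0 0 -0.004 0 0 0",
)

```text
clock: 14.67
eef_pos: [0.5549, 0.2815, 0.1009]
tool_rot: [0.025, 1.0, 0.001, 0.002]
ft_force: [-4.5, -2.3, 18.9]
grip_width: -0.0002
grasp_force: 9.5
```

>>> step_arm(
  targets="-1 0 0 0.03 0 0 0;-1 0 0 0.08 0 0 0;-1 0 0 0.16 0 0 0;-1 -0.08 0 0.24 0 0 0;-1 -0.16 0 0.26 0 0 0;-1 -0.16 0 0.26 0 0 0;-1 -0.16 0 0.26 0 0 0;-1 -0.16 0 0.26 0 0 0;-1 -0.16 0 0.26 0 0 0",
)

```text
clock: 15.42
eef_pos: [0.4745, 0.2809, 0.2256]
tool_rot: [0.025, 1.0, -0.0, -0.001]
ft_force: [-0.0, 0.4, -0.1]
grip_width: -0.0002
grasp_force: 0.0
```

Run:
```python
from workcell import bot
from h import *
o=bot.get_obs();print(o["eef_pos"],o["ft_force"],o["clock"])
a=bot.camera("wrist")[:,:,::-1];b=bot.camera("scene")[:,:,::-1]
cv2.imwrite("pics/g7.png",np.hstack([a[50:350,130:470],b[60:360,100:450]]))
```

```text
[0.47445347 0.28094769 0.22559963] [-0.0462992   0.37596257 -0.10920948] 15.4167
```

View pics/g7.png

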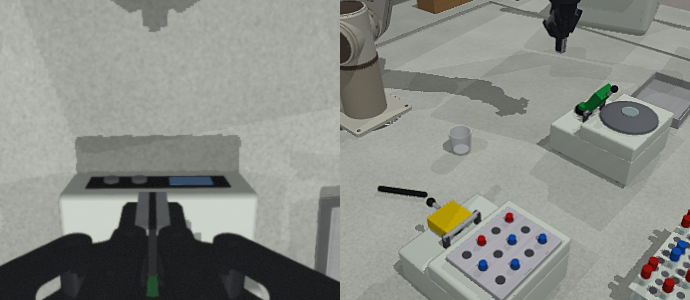

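The button bottomed out: the tool stopped at z = 0.101 m while the force rose to 19 N. It has been released, the green cover stands open, the yellow one is shut, and the arm is clear.

```bash
python3 -c "
from workcell import bot
print(bot.job_done())"
```

```text
the job is handed in; nothing more can be done
None
```

The job is handed in: the green cover stands open by itself, the start button was pressed fully down (19 N at its stop) and released, and the yellow cover stayed shut; two knob pinches slipped and the cover fell shut both times, so I pushed it open with shut fingers instead.

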